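Seat a deep-well plate in the bay of a plate shaker and close its retaining bar

TASK

Get the bench shaker ready for a run: slide the white deep-well plate that lies askew on its platform over to the long left guide and along it until it sits square and fully home against the back stop, then swing the retaining bar shut across the front of the plate. Only push with the fingers - the plate stays flat on the platform and is never lifted - and leave the other things on the bench where they are.

Things in the scene. Friction and masses are not known exactly. Their poses are not given: they have to be found in the camera images.
- shaker: the low white bench shaker, fixed, 268 (x) x 220 (y) mm. Origin: on the bench, under the middle of its platform's width; x points from its front panel to its back, y to its left, z up. Its flat grey platform (x -135 to 125, y -110 to 110 mm) has its top at z = 50 mm and carries the plate bay: steel strips 12 to 14 mm high
- left_guide (a point): middle of the inner (right) face of the long left guide strip, at platform height; the strip runs along the shaker's x, from x = -112 to +119 mm in its frame, inner face at y = +75 mm
- back_stop (a point): middle of the front face of the back stop strip, at platform height; it runs along the shaker's y, from y = -18 to +83 mm in its frame, front face at x = +111 mm
- right_cheek (a point): middle of the inner (left) face of the short right cheek strip, at platform height; x +84 to +117 mm, inner face at y = -13.5 mm in the shaker's frame, with a flared lead-in that reaches forward to x = +67, y = -29. The bay between left guide and cheek is 88.5 mm wide
- bar_hinge (a point): axis of the retaining bar's upright hinge pin, at the bar's underside; in the shaker's frame at x = -23.5, y = +95.5 mm, outside the left guide, above which the bar passes
- plate: the loose white deep-well plate, 127.8 (x) x 85.5 (y) x 31 mm, about 0.16 kg, slides easily (friction 0.3): a skirt of full size 10 mm high, walls above set in 1.6 mm all round. Origin: centre of its underside; x along its long, y along its short side. It starts flat on the platform, in front and to the right of the bay, turned up to 0.2 rad; when seated its long side lies along the left guide
- bay_home (a point): point on the platform top where the plate's origin lies when the plate is home: skirt against the back stop, midway between left guide and right cheek (1.5 mm of play to either side); at x = +47, y = +31, z = 50 mm in the shaker's frame
- bar (a joint): angle of the retaining bar, rad: 0 shut at its end stop (it points to the shaker's -y, across the front of the plate, its rear face 1.5 mm clear of a seated plate's skirt); 1.57 points to the shaker's -x; starts open at 1.65 to 2.05, at most 2.2. From above it shuts counter-clockwise. It takes about 0.6 N at the knob and stays where left. A plate that is not home is in its way
- bar_knob (a point): the grey round knob on the bar's free end, 16 mm across, 100 mm from the hinge pin; the point is on its axis, 32.5 mm above the platform. The knob stands 14.5 to 44.5 mm above the platform, the steel bar (10 mm wide) 15.5 to 24.5 mm
- vial_amber: bystander: amber sample vial with a cap, 23 mm across, 48 mm high, on the bench to the right of the shaker; origin at the centre of its underside
- vial_clear: bystander: clear sample vial with a cap, 23 mm across, 48 mm high, on the bench to the right of the shaker; origin at the centre of its underside
- weight: bystander: steel calibration weight, 24 mm across, 30 mm high, on the bench to the right of the shaker; origin at the centre of its underside
- filter: bystander: syringe filter, 27 mm across, 16 mm high, on the bench in front on the right; origin at the centre of its underside
- dish: bystander: petri dish with tablets, 65 mm across, 13 mm high, on the bench to the right; origin at the centre of its underside
- tape: bystander: roll of label tape lying flat, 66 mm across, 18 mm high, on the bench in front on the left; origin at the centre of its underside
- timer: bystander: wedge-shaped countdown timer, 69 x 70 x 34 mm, on the bench to the left; origin at the centre of its underside
- small_beaker: bystander: small beaker, 50 mm across, 62 mm high, on the bench to the left; origin at the centre of its underside
There are look-alikes about, which are no part of the job. Of the things that look like the plate, the larger one is meant.

How it is judged:
By the outcome, as a careful person would: the job done as asked, in the order asked, and still so for the second after the job is handed in, with the robot touching nothing.
It also fails if it takes over 64 s, if anything falls off the work surface, if the arm or the gripper's body presses on something with over 40 N, if the wrist force passes 120 N, or if a joint passes its speed limit or range.

ROBOT

A 7-joint arm with a two-finger parallel gripper is mounted at the origin on a cart in front of the work surface, level with it; the furniture and walls round the work are solid. World frame = base frame: x ahead of the robot, y to its left, z up, the work surface at z = 0. Lengths are in m, angles in degrees, forces in N, time in s.
With the tool pointing down it reaches from about 0.425 to 0.875 m from the base axis. Payload 4.7 kg.
Tool frame: the origin (TCP) lies midway between the tips of the shut fingers; the grasp point (between the pads) lies env.grip_point_offset behind it (env.grip_point_offset is the distance from the TCP to the grasp point, in m); x points along the fingers, y is the direction in which the jaws open and shut, and the axes are right-handed (so a half turn about x gives the same grasp; the last joint's range is limited). The gripper opens to 87 mm and grips with 3 to 60 N. Pads are 19 mm wide; open, the fingers measure 117 mm over their backs; the gripper's body (75 mm by 190 mm) begins 51 mm behind the grasp point.
Start: joints at [0.808, 18.392, -4.016, 83.108, 1.295, 78.541, -3.26], TCP at [0.65, -0, 0.223] pointing down, gripper open.
Joint ranges: [-163.93, 163.93], [-17.29, 119.83], [-79.2, 71.16], [3.27, 140.29], [-89.18, 269.18], [5.43, 117.66], [-154.24, 154.24]. Speed limits (degrees/s): [147.25, 147.25, 180, 180, 180, 180, 180].

INTERFACE

Orientations are given as [roll, pitch, yaw] about the fixed x, y, z axes, in that order (R = Rz(yaw) Ry(pitch) Rx(roll)).
In Python, from cell import readout, read_camera, camera_params, sign_off, spot_in, pinpoint, env gives the robot as it stands.
- The arm moves only by the shell command python3 -m pendant 'ROWS' [OPENING] [FORCE]. ROWS is a JSON object of lists of equal length, an entry for each row: "xyz": the shift along the world's x, y, z in m, a list of three; "turn": the turn about the world's z in rad. A call has 1 to 10 rows; each row shifts and turns the pose as measured when the row begins; what a row does not reach is not made up. A row lasts 1/8 s, in which the tool goes at most 62.5 mm and 10.7 degrees, less where a joint would pass 70% of its speed; a pose out of reach is approached as far as the arm can. A call is refused whole if a number of a shift passes 0.0625 or a number of a turn 0.188, either way. A call with a gripper value outside its range is refused whole. OPENING is the opening, from 0 (shut) to 1 (fully open), set as the call begins (- or left out, the last holds). The fingers move at their own pace and stop on an object; FORCE is the grip in N (left out, the last holds). Time passes only in rows, so rows that do not move let the fingers close. It gives the time, the measured TCP pose, the force and the opening at its end, in the units of the state.
- readout.get_obs(): the state, without advancing time (a new reading comes with each control period).
- read_camera(name): name is "scene" or "side" or "wrist"; returns the picture (400x640x3 uint8, red, green, blue); there is no depth.
- camera_params(name): a dict with "fx", "fy", "cx", "cy" (pixels), "rvec" (rotation vector, rad) and "tvec" (3), from world to camera coordinates, as OpenCV has them; the wrist camera has in their place "hand_eye" (4x4, takes a point from camera to tool coordinates, whose origin is the TCP and whose axes are the tool frame's). Camera axes: x right, y down, z forward; pixel columns grow to the right and rows downward; lengths in m; the calibration is good to about 2 mm. A picture is of the moment at which its call begins: read the wrist's pose just before it. camera_params takes no time and is no camera call.
- sign_off(): hands the job in, once; it reports no verdict.
Trained networks look in the newest picture that a camera, given by its name, has taken for a name from the list of things; names that differ only in an ending like _2 or _b are one class to them, and where a whole thing is asked for, a point or a joint stands for the part that bears it (a point fixed in the world has none). Each returns a list of dicts, best first, with "score" (0 to 1); they miss things now and then, are a little off and sometimes report something else, mostly with a low value. They report only what shows in the picture. A call takes as long as a camera call. They do not tell look-alikes from the thing itself.
- spot_in(camera, name): "at" ([x, y, z] in m, in the coordinates of the camera as it stood for that picture, good to about 4 mm: the middle of the surface that is visible of it).
- pinpoint(camera, name): "at" ([x, y, z] in m, in the coordinates of the camera as it stood for that picture, good to about 4 mm: a listed point, or the origin of a listed thing).
The state is a dict: "time_s": time; "qpos": joint angles; "joint_velocities": joint speeds; "effort": joint torques, N m; "tool_pos": TCP position; "tool_rot": TCP orientation; "force": force on the tool from outside, world axes, zero at the start; "wrist_torque": the same for the moment, N m; "grip_width": finger opening in m.
Only numpy, scipy, OpenCV 4.12 (cv2) and the standard library are available. Lean on these libraries where they do the work, as an engineer would, in place of code of your own. Each camera call takes 0.05 s, during which the arm holds its last target.

## Working session

There is one attempt and no reset: what is moved stays moved. The work goes in short steps, Python scripts to look and compute and a shell command to move; the robot and the scene stay as the last step left them, time stands still between calls to the robot, and variables do not carry over. Pictures are saved under pics/ and viewed, and the job is handed in when it is done.

```bash
ls; mkdir -p pics; cat > h.py <<'E'
import numpy as np, cv2
from scipy.spatial.transform import Rotation as R
from cell import readout, read_camera, camera_params, sign_off, spot_in, pinpoint, env
def save(cam,fn):
    im=read_camera(cam); cv2.imwrite('pics/'+fn,im[:,:,::-1]); return im
def T(cam):
    p=camera_params(cam)
    if 'rvec' in p:
        M=np.eye(4);M[:3,:3]=cv2.Rodrigues(np.array(p['rvec'],float))[0];M[:3,3]=np.ravel(p['tvec']);return np.linalg.inv(M)
    o=readout.get_obs();M=np.eye(4);M[:3,:3]=R.from_euler('xyz',o['tool_rot'],degrees=True).as_matrix();M[:3,3]=o['tool_pos'];return M@np.array(p['hand_eye'])
def w(Tm,at): return (Tm@np.r_[at,1])[:3]
def pix(cam,Tm,u,v,z):
    p=camera_params(cam);d=Tm[:3,:3]@np.array([(u-p['cx'])/p['fx'],(v-p['cy'])/p['fy'],1]);c=Tm[:3,3];return c+d*(z-c[2])/d[2]
def proj(cam,Tm,P):
    p=camera_params(cam);c=(np.linalg.inv(Tm)@np.c_[np.atleast_2d(P),np.ones(len(np.atleast_2d(P)))].T)[:3]
    return np.c_[p['fx']*c[0]/c[2]+p['cx'],p['fy']*c[1]/c[2]+p['cy']]
E
python3 - <<'E'
from h import *
np.set_printoptions(precision=4,suppress=True)
o=readout.get_obs();print(o['time_s'],o['tool_pos'],o['tool_rot'],env.grip_point_offset)
for c in ['scene','side','wrist']:
    Tm=T(c); save(c,c+'0.png'); print(c,Tm[:3,3])
    for n in ['shaker','plate','left_guide','back_stop','right_cheek','bay_home','bar_hinge','bar_knob']:
        r=pinpoint(c,n); print(n,[(round(d['score'],2),w(Tm,d['at'])) for d in r[:3]])
print(readout.get_obs()['time_s'])
E
```

```text
pics
0.0 [ 0.6495 -0.0001  0.2215] [ -86.8956   89.8905 -176.8918] 0.0187
scene [ 0.0002 -0.7291  1.0692]
shaker [(0.92, array([0.5966, 0.0155, 0.001 ]))]
plate [(0.91, array([0.6012, 0.274 , 0.0013])), (0.79, array([ 0.5773, -0.0031,  0.0493]))]
left_guide [(0.7, array([0.5976, 0.0863, 0.0533]))]
back_stop [(0.77, array([0.7084, 0.0509, 0.05  ])), (0.45, array([0.6452, 0.0474, 0.0552]))]
right_cheek [(0.89, array([0.6998, 0.0055, 0.0499])), (0.5, array([ 0.6041, -0.1271,  0.0017]))]
bay_home [(0.64, array([0.6444, 0.0452, 0.0524]))]
bar_hinge [(0.64, array([0.5733, 0.1067, 0.0672])), (0.16, array([ 0.6063, -0.1288,  0.0018]))]
bar_knob [(0.57, array([0.4705, 0.1257, 0.0859])), (0.46, array([0.475 , 0.3678, 0.0041]))]
side [ 0.0345 -0.7333  0.4494]
shaker [(0.6, array([ 0.6007,  0.0135, -0.0042]))]
plate []
left_guide [(0.61, array([0.5896, 0.0871, 0.0468]))]
back_stop [(0.92, array([0.7054, 0.0546, 0.0476])), (0.61, array([ 0.3997, -0.2504,  0.0014]))]
right_cheek [(0.74, array([0.6968, 0.0061, 0.0519]))]
bay_home [(0.6, array([0.638 , 0.0444, 0.0457]))]
bar_hinge [(0.87, array([0.561 , 0.1085, 0.0682])), (0.57, array([0.7033, 0.0552, 0.0488])), (0.54, array([ 0.72  ,  0.3517, -0.0018]))]
bar_knob [(0.74, array([0.469 , 0.1274, 0.0839]))]
wrist [0.6492 0.069  0.3853]
shaker []
plate [(0.6, array([0.5823, 0.0018, 0.0516]))]
left_guide [(0.85, array([0.5957, 0.0905, 0.052 ]))]
back_stop [(0.92, array([0.7001, 0.0524, 0.0493])), (0.18, array([ 0.6451, -0.1399, -0.0029]))]
right_cheek [(0.64, array([0.6966, 0.0032, 0.0512]))]
bay_home [(0.79, array([0.6411, 0.0428, 0.0507]))]
bar_hinge [(0.61, array([0.5616, 0.1082, 0.0612]))]
bar_knob [(0.79, array([0.4676, 0.1176, 0.0849]))]
1.35
```

View pics/scene0.png

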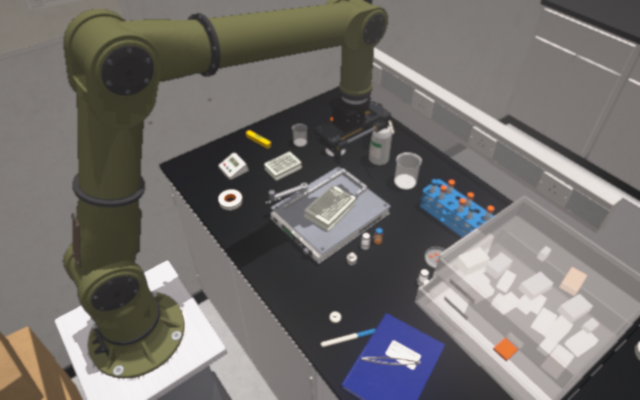

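View pics/wrist0.png

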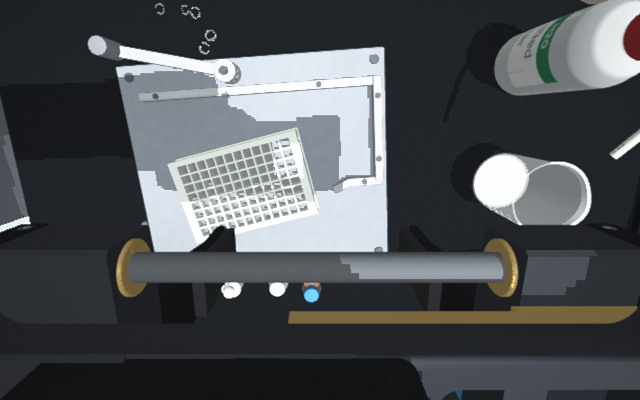

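View pics/side0.png

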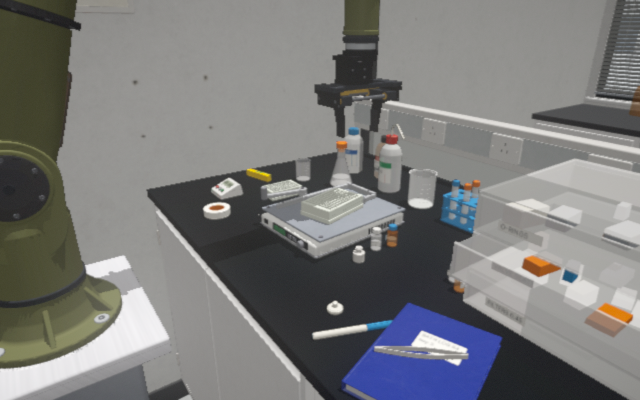

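The wrist view shows the plate askew at about (243,183), the guide corner at (378,82), the cheek at (358,183), and the open bar with its hinge at (228,70) and knob at (98,46). I'll enlarge it to fit the edges.

```bash
python3 - <<'E'
import cv2
im=cv2.imread('pics/wrist0.png')[30:255,80:400]
cv2.imwrite('pics/wc0.png',cv2.resize(im,None,fx=2.5,fy=2.5,interpolation=cv2.INTER_CUBIC))
E
```

```text
(no output)
```

View pics/wc0.png

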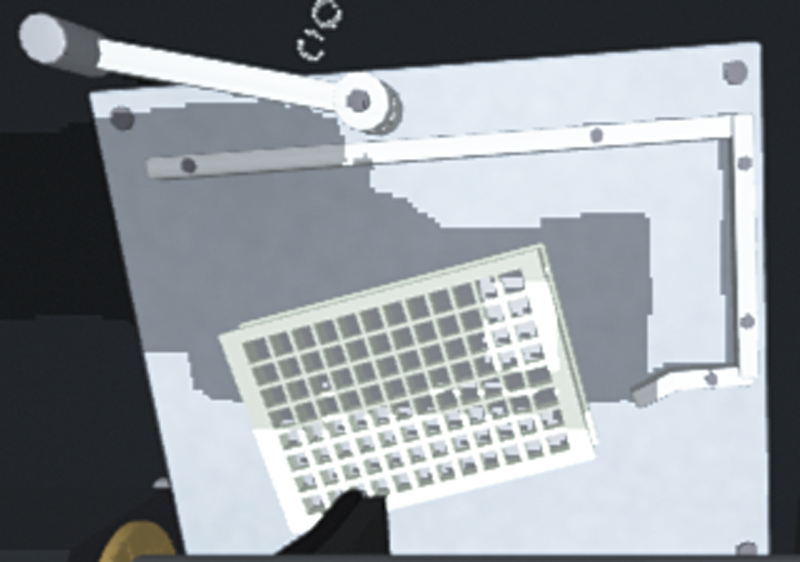

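```bash
cat > fit.py <<'E'
from h import *
from scipy.optimize import least_squares
np.set_printoptions(precision=4,suppress=True)
def fit(cam,Tm,obs,ref,x0,zb,free=3):
    # obs pixel, ref local pts ; pose x,y,yaw
    obs=np.array(obs,float);ref=np.array(ref,float)/1000
    def f(q):
        c,s=np.cos(q[2]),np.sin(q[2])
        P=np.c_[q[0]+c*ref[:,0]-s*ref[:,1],q[1]+s*ref[:,0]+c*ref[:,1],ref[:,2]+zb]
        return (proj(cam,Tm,P)-obs).ravel()
    r=least_squares(f,x0);print('pose',r.x,'deg',np.degrees(r.x[2]));print(f(r.x).reshape(-1,2).round(1).tolist());return r.x
def loc(S,p): # world->shaker
    c,s=np.cos(S[2]),np.sin(S[2]);d=np.array(p[:2])-S[:2];return np.array([c*d[0]+s*d[1],-s*d[0]+c*d[1]])
def glo(S,p):
    c,s=np.cos(S[2]),np.sin(S[2]);return S[:2]+np.array([c*p[0]-s*p[1],s*p[0]+c*p[1]])
E
python3 - <<'E'
from fit import *
Tm=T('wrist')
c=lambda L:[(80+a/2.5,30+b/2.5) for a,b in L]
S=fit('wrist',Tm,c([(762,42),(90,94),(150,178),(736,138),(740,366)]),[(125,110,50),(-135,110,50),(-112,75,63),(111,75,63),(111,-13.5,63)],[.6,.015,0],0)
P=fit('wrist',Tm,c([(541,248),(221,337),(295,533),(596,458)]),[(62.3,41.15,31),(-62.3,41.15,31),(-62.3,-41.15,31),(62.3,-41.15,31)],[.58,0,.2],.05)
print(loc(S,P),P[2]-S[2])
for k,(x,y) in dict(left=(3,75),back=(111,32),home=(47,31),hinge=(-23.5,95.5)).items(): print(k,glo(S,np.array([x,y])/1e3))
k=pix('wrist',Tm,80+42/2.5,30+38/2.5,.0945);print(k,loc(S,k))
print(Tm)
E
```

```text
pose [0.5977 0.0127 0.0696] deg 3.988847877861792
[[0.6, -0.5], [-0.2, -0.8], [-0.3, 1.0], [-0.4, -0.3], [0.3, 0.9]]
pose [ 0.5803 -0.0011  0.2568] deg 14.715003940459034
[[-0.6, 0.8], [0.1, -0.5], [0.4, -0.1], [0.1, -0.3]]
[-0.0183 -0.0125] 0.18720673937507287
left [0.5955 0.0877]
back [0.7062 0.0523]
home [0.6424 0.0469]
hinge [0.5676 0.1063]
[0.468  0.1238 0.0945] [-0.1216  0.1199]
[[ 1.     -0.0006  0.0001  0.6492]
 [-0.0005 -0.9683 -0.2499  0.069 ]
 [ 0.0003  0.2499 -0.9683  0.3852]
 [ 0.      0.      0.      1.    ]]
```

```bash
python3 - <<'E'
from fit import *
o=readout.get_obs();M=R.from_euler('xyz',o['tool_rot'],degrees=True).as_matrix();print(M,o['grip_width'])
S=np.array([.5977,.0127,.0696]);
print(o['tool_pos'])
for p in [(-20,-84),(-20,-20.5),(-98,31),(-26.5,31)]: print(p,glo(S,np.array(p)/1e3))
E
```

```text
[[ 0.0001  1.      0.    ]
 [-0.      0.     -1.    ]
 [-1.      0.0001  0.    ]] 0.08688954102592297
[ 0.65   -0.      0.2226]
(-20, -84) [ 0.5836 -0.0725]
(-20, -20.5) [ 0.5792 -0.0091]
(-98, 31) [0.4978 0.0368]
(-26.5, 31) [0.5691 0.0418]
```

```bash
python3 -m pendant '{"xyz":[[-0.033,-0.036,0],[-0.033,-0.036,0],[0,0,-0.04],[0,0,-0.04],[0,0,-0.03]],"turn":[0.07,0,0,0,0]}' 1; python3 - <<'E'
from fit import *
Tm=T('wrist');save('wrist','w1.png');save('side','s1.png')
E
```

```text
time_s: 1.98
tool_pos: [0.5845, -0.0747, 0.1137]
tool_rot: [79.2, 89.5, -6.6]
force: [0.1, -0.2, -0.2]
grip_width: 0.087
```

View pics/w1.png

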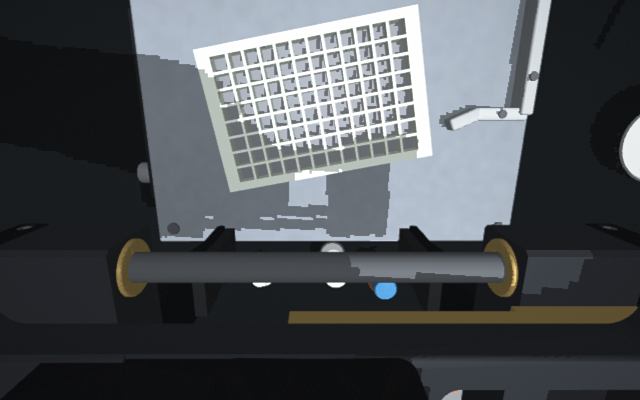

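View pics/s1.png

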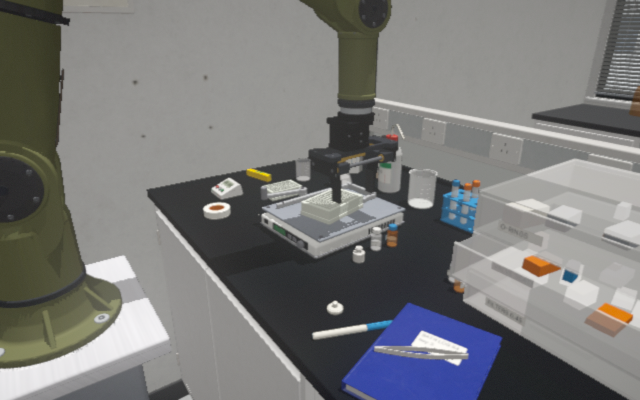

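The wrist view shows the plate clear of the finger tips, which are at about (222,235) and (410,235). The gap in between is bare platform. I'll go down and push toward the left guide.

```bash
python3 -m pendant '{"xyz":[[0,0,-0.03],[0,0,-0.028],[0,0.01,0],[-0.001,0.01,0],[-0.001,0.01,0]],"turn":[0,0,0,0,0]}'; python3 - <<'E'
from fit import *
save('wrist','w2.png')
E
```

```text
time_s: 2.7
tool_pos: [0.5853, -0.0429, 0.0601]
tool_rot: [80.0, 89.2, -5.9]
force: [-1.6, -0.9, 1.4]
grip_width: 0.0867
```

View pics/w2.png

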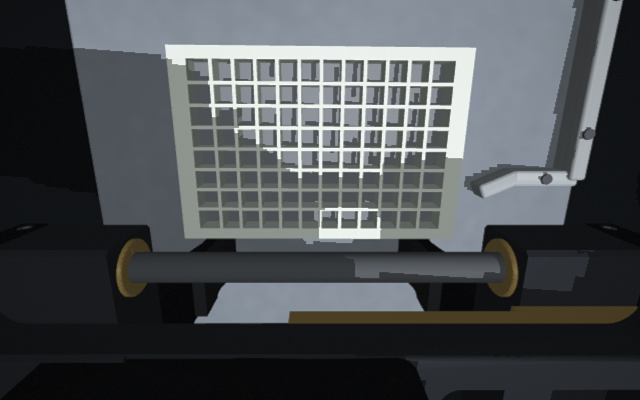

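```bash
python3 -m pendant '{"xyz":[[0,-0.008,0],[0,0,-0.006]],"turn":[0,0]}'; python3 - <<'E'
from fit import *
S=np.array([.5977,.0127,.0696]);Tm=T('wrist')
save('wrist','w3.png')
E
```

```text
time_s: 3.0
tool_pos: [0.587, -0.0485, 0.0562]
tool_rot: [85.0, 89.0, -0.6]
force: [-0.9, -1.0, -0.2]
grip_width: 0.087
```

View pics/w3.png

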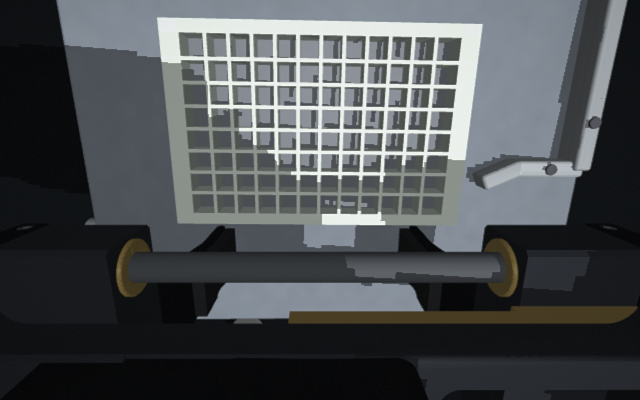

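```bash
python3 - <<'E'
from fit import *
S=np.array([.5977,.0127,.0696]);Tm=T('wrist')
P=fit('wrist',Tm,[(481,24),(158,18),(178,222),(458,222)],[(62.3,41.15,31),(-62.3,41.15,31),(-62.3,-41.15,31),(62.3,-41.15,31)],[.58,0.03,.07],.05)
F=pix('wrist',Tm,468,177,.063); print('flare',loc(S,F))
print(loc(S,P),P[2]-S[2],loc(S,readout.get_obs()['tool_pos']))
E
```

```text
pose [0.5816 0.0146 0.0659] deg 3.777291937070384
[[2.6, -2.1], [-2.0, -1.0], [-0.6, 2.0], [0.2, 3.0]]
flare [ 0.0568 -0.02  ]
[-0.016  0.003] -0.0036738188890873408 [-0.0158 -0.0597]
```

```bash
python3 -m pendant '{"xyz":[[-0.001,0.01,-0.001],[-0.001,0.01,0],[-0.001,0.01,0],[-0.001,0.008,0]],"turn":[0,0,0,0]}'; python3 - <<'E'
from fit import *
S=np.array([.5977,.0127,.0696]);Tm=T('wrist');print(loc(S,readout.get_obs()['tool_pos']))
save('wrist','w4.png')
E
```

```text
time_s: 3.55
tool_pos: [0.5814, -0.0102, 0.0533]
tool_rot: [75.1, 89.2, -10.7]
force: [2.3, -13.4, 0.2]
grip_width: 0.087
[-0.0179 -0.0218]
```

View pics/w4.png

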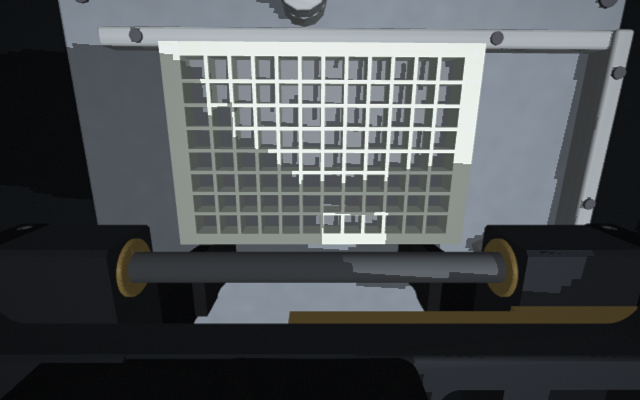

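```bash
python3 -m pendant '{"xyz":[[0,-0.02,0],[0,-0.01,0.03],[0,0,0.05],[-0.01,0.01,0.02],[-0.01,0.01,0],[-0.01,0.01,0],[-0.015,0.015,0],[-0.015,0.015,0],[-0.015,0.01,0],[-0.015,0.01,0]],"turn":[0,0,0,-0.175,-0.175,-0.175,-0.175,-0.175,-0.175,-0.175]}' 0.5
python3 -m pendant '{"xyz":[[0,0,0],[0,0,0]],"turn":[-0.175,-0.175]}' 0.5; python3 - <<'E'
from fit import *
S=np.array([.5977,.0127,.0696]);o=readout.get_obs()
M=R.from_euler('xyz',o['tool_rot'],degrees=True).as_matrix();print(loc(S,o['tool_pos']),np.degrees(np.arctan2(M[1,1],M[0,1]))-np.degrees(S[2]),M[:,0])
print(glo(S,np.array([-.106,.031]))-o['tool_pos'][:2])
save('wrist','w5.png')
E
```

```text
time_s: 4.85
tool_pos: [0.4881, 0.0325, 0.1564]
tool_rot: [94.1, 89.3, -64.7]
force: [0.5, -0.4, -0.5]
grip_width: 0.0433
time_s: 5.1
tool_pos: [0.4869, 0.0323, 0.1566]
tool_rot: [94.3, 89.4, -85.2]
force: [-0.0, -0.9, 0.5]
grip_width: 0.0435
[-0.1092  0.0273] -93.44015263711675 [ 0.0009 -0.0109 -0.9999]
[0.0029 0.0039]
```

View pics/w5.png

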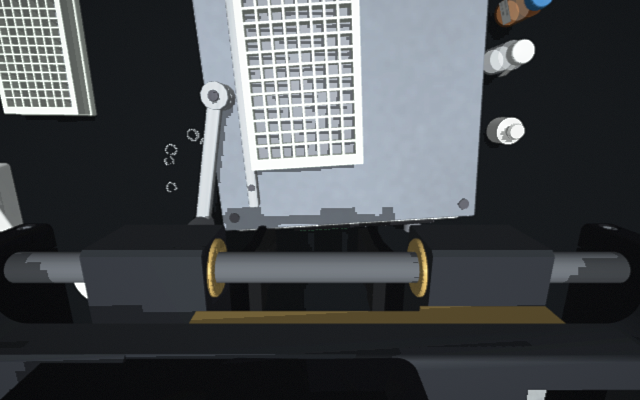

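```bash
python3 -m pendant '{"xyz":[[0.003,0.004,-0.03],[0,0,-0.04],[0,0,-0.028]],"turn":[0.06,0,0]}' 0.5; python3 - <<'E'
from fit import *
S=np.array([.5977,.0127,.0696]);o=readout.get_obs()
M=R.from_euler('xyz',o['tool_rot'],degrees=True).as_matrix();print(loc(S,o['tool_pos']),np.degrees(np.arctan2(M[1,1],M[0,1]))-np.degrees(S[2]))
save('wrist','w6.png')
E
```

```text
time_s: 5.52
tool_pos: [0.4929, 0.0348, 0.0593]
tool_rot: [131.1, 89.3, -44.8]
force: [-0.6, -0.1, 0.2]
grip_width: 0.0434
[-0.103   0.0293] -89.88852397977477
```

View pics/w6.png

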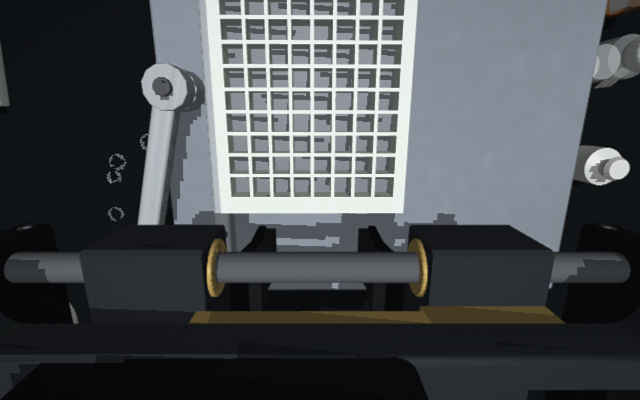

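```bash
python3 -m pendant '{"xyz":[[0.002,0,-0.005],[0.01,0.001,0],[0.01,0.001,0],[0.01,0.001,0],[0.01,0.001,0],[0.01,0.001,0],[0.008,0.001,0]],"turn":[0,0,0,0,0,0,0]}' 0.5; python3 - <<'E'
from fit import *
S=np.array([.5977,.0127,.0696]);o=readout.get_obs()
M=R.from_euler('xyz',o['tool_rot'],degrees=True).as_matrix();print(loc(S,o['tool_pos']),np.degrees(np.arctan2(M[1,1],M[0,1]))-np.degrees(S[2]))
save('wrist','w7.png')
E
```

```text
time_s: 6.45
tool_pos: [0.556, 0.0398, 0.0536]
tool_rot: [121.9, 89.3, -53.9]
force: [-1.0, -0.2, 0.4]
grip_width: 0.0434
[-0.0397  0.0299] -89.75762752889962
```

View pics/w7.png

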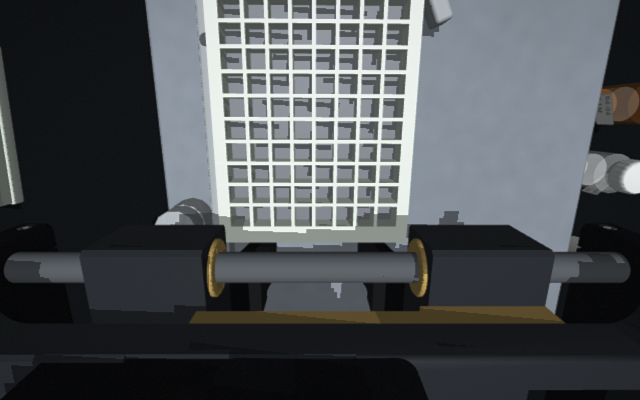

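```bash
python3 -m pendant '{"xyz":[[0.006,0,0],[0.004,0,0],[0.003,0,0]],"turn":[0,0,0]}' 0.5; python3 -c "
from fit import *
print(loc(np.array([.5977,.0127,.0696]),readout.get_obs()['tool_pos']))"
```

```text
time_s: 6.88
tool_pos: [0.5675, 0.0402, 0.053]
tool_rot: [89.1, 89.5, -86.6]
force: [-10.3, 0.5, 6.5]
grip_width: 0.0436
[-0.0282  0.0295]
```

```bash
python3 -m pendant '{"xyz":[[0.004,0,0],[0.004,0,0]],"turn":[0,0]}' 0.5; python3 -c "
from fit import *
print(loc(np.array([.5977,.0127,.0696]),readout.get_obs()['tool_pos']))
save('wrist','w8.png');save('scene','sc8.png')
im=cv2.imread('pics/sc8.png')[150:270,250:410];cv2.imwrite('pics/sc8c.png',cv2.resize(im,None,fx=5,fy=5,interpolation=2))"
```

```text
time_s: 7.12
tool_pos: [0.5674, 0.04, 0.0513]
tool_rot: [26.7, 88.8, -149.0]
force: [-9.8, 0.1, 5.1]
grip_width: 0.0437
[-0.0284  0.0293]
```

View pics/w8.png

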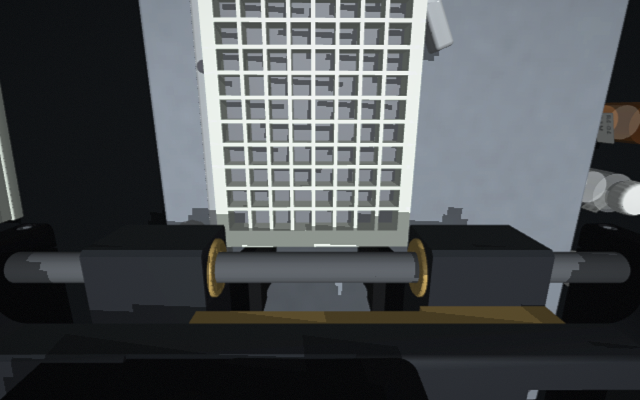

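View pics/sc8c.png

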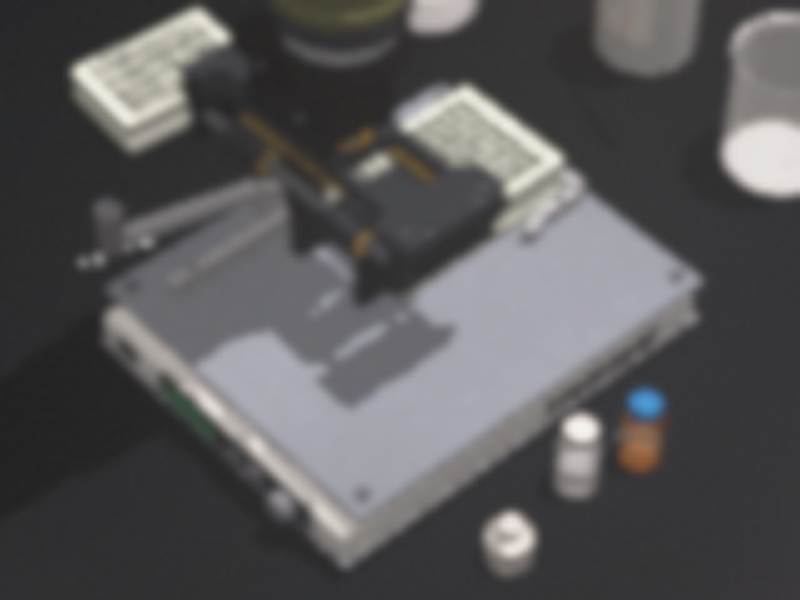

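```bash
python3 -m pendant '{"xyz":[[-0.02,0,0],[-0.03,0,0.03],[-0.01,0,0.06],[0,0.01,0.05],[0,0.01,0.04]],"turn":[0,0,0,0.175,0.175]}' 0;  python3 -c "
from fit import *
Tm=T('wrist');print(repr(Tm.tolist()));print(readout.get_obs()['qpos'])
save('wrist','w9.png')"
```

```text
time_s: 7.85
tool_pos: [0.5029, 0.0591, 0.2327]
tool_rot: [25.4, 88.5, -129.8]
force: [1.2, -0.7, -0.5]
grip_width: 0.0038
[[0.4190434675461223, -0.8747506854259001, -0.24333888027571476, 0.5666861208314513], [-0.9079056826107462, -0.40059342878059473, -0.12341870320546952, 0.09177979228938397], [0.010480638818080997, 0.2726465535537233, -0.9620571776382312, 0.39368194399754397], [0.0, 0.0, 0.0, 1.0]]
[ -6.096    1.7156  -4.3924 101.3349   1.1007  78.0965 -75.9254]
```

View pics/w9.png

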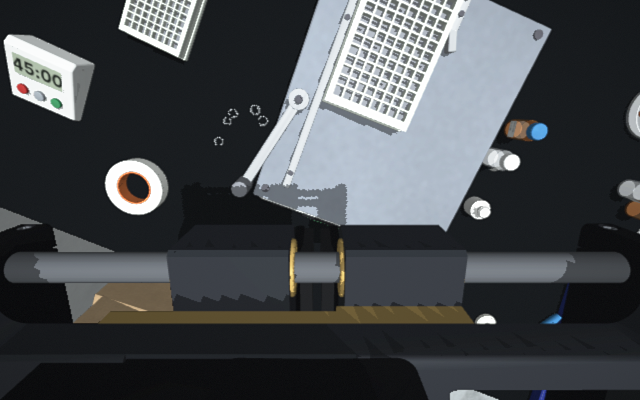

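```bash
python3 - <<'E'
from fit import *
S=np.array([.5977,.0127,.0696]);o=readout.get_obs();Tm=T('wrist')
k=pix('wrist',Tm,240,187,.0945);print('knob',loc(S,k))
M=R.from_euler('xyz',o['tool_rot'],degrees=True).as_matrix();print(np.degrees(np.arctan2(M[1,1],M[0,1]))-np.degrees(S[2]))
def pose(th,clr=0):
    ph=np.radians(270)-th;u=np.array([np.cos(ph),np.sin(ph)]);t=np.array([-u[1],u[0]])
    return glo(S,np.array([-.0235,.0955])+.1*u-t*(.0193+clr))
print(o['tool_pos'],pose(1.81,.015)-o['tool_pos'][:2])
for th in np.linspace(1.81,0,11): print(round(th,3),pose(th))
E
```

```text
knob [-0.1177  0.1226]
-68.73171336570869
[0.5056 0.0615 0.2385] [-0.0308  0.0955]
1.81 [0.4723 0.1422]
1.629 [0.4674 0.1245]
1.448 [0.4658 0.1062]
1.267 [0.4675 0.0878]
1.086 [0.4724 0.0701]
0.905 [0.4805 0.0536]
0.724 [0.4914 0.0387]
0.543 [0.5048 0.0261]
0.362 [0.5203 0.0161]
0.181 [0.5373 0.0091]
0.0 [0.5553 0.0052]
```

```bash
python3 -m pendant '{"xyz":[[0,0.016,0],[-0.006,0.016,0],[-0.006,0.016,0],[-0.006,0.016,0],[-0.006,0.016,0],[-0.006,0.016,0]],"turn":[0.16,0.16,0.16,0.16,0.16,0.16]}' 0;  python3 -c "
from fit import *
S=np.array([.5977,.0127,.0696]);o=readout.get_obs();
M=R.from_euler('xyz',o['tool_rot'],degrees=True).as_matrix();print(np.degrees(np.arctan2(M[1,1],M[0,1]))-np.degrees(S[2]))
print(loc(S,o['tool_pos']))
Tm=T('wrist')
save('wrist','w10.png');save('side','s10.png')
im=cv2.imread('pics/s10.png')[170:270,240:430];cv2.imwrite('pics/s10c.png',cv2.resize(im,None,fx=4,fy=4,interpolation=2))"
```

```text
time_s: 8.65
tool_pos: [0.4783, 0.16, 0.2418]
tool_rot: [75.9, 88.8, -22.4]
force: [0.5, 0.2, 0.4]
grip_width: 0.0002
-12.250945276936035
[-0.1088  0.1553]
```

View pics/s10c.png

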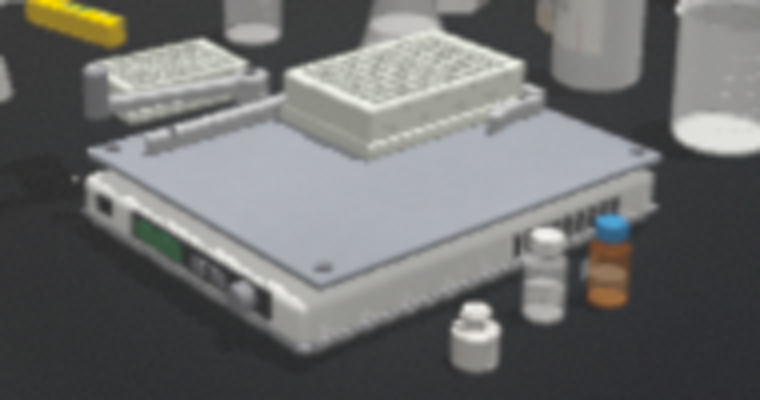

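View pics/w10.png

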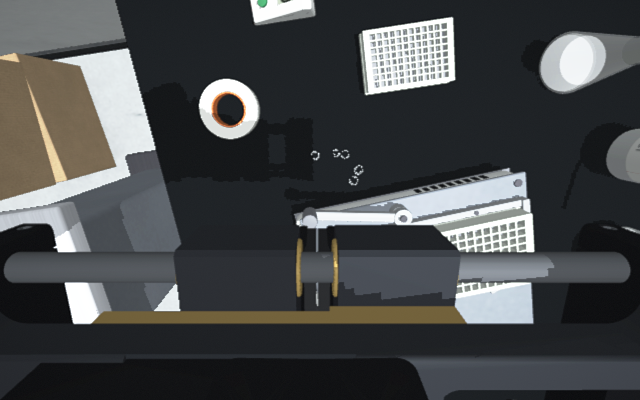

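```bash
python3 -m pendant '{"xyz":[[-0.004,0,-0.05],[0,0,-0.05],[0,0,-0.04],[0,0,-0.024]],"turn":[-0.03,0,0,0]}' 0;  python3 -c "
from fit import *
save('scene','s11.png')
im=cv2.imread('pics/s11.png')[150:270,230:400];cv2.imwrite('pics/s11c.png',cv2.resize(im,None,fx=4.5,fy=4.5,interpolation=2))"
```

```text
time_s: 9.25
tool_pos: [0.4777, 0.1591, 0.0766]
tool_rot: [88.6, 88.3, -12.6]
force: [-1.0, -0.0, 0.3]
grip_width: 0.0003
```

View pics/s11c.png

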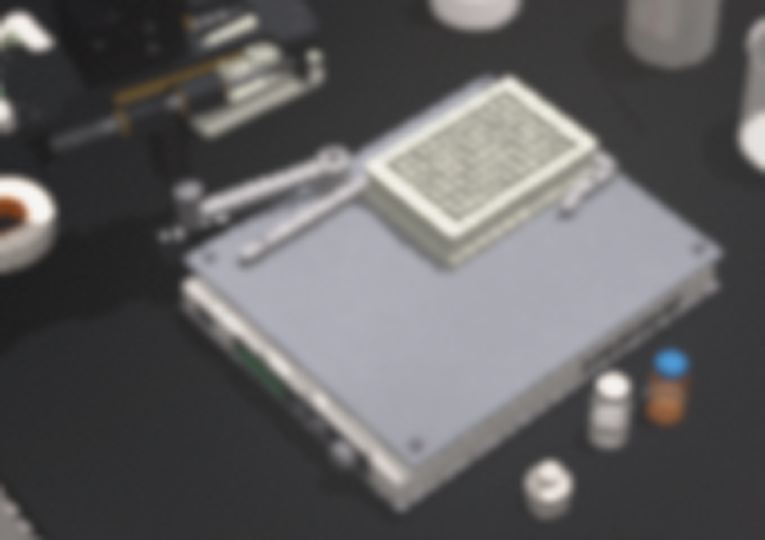

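```bash
python3 -m pendant '{"xyz":[[-0.003,-0.009,0],[-0.003,-0.009,0],[-0.003,-0.009,0],[-0.002,-0.009,0],[-0.001,-0.009,0],[-0.001,-0.009,0]],"turn":[0,0,0.09,0.09,0.09,0.09]}' 0;  python3 -c "
from fit import *
S=np.array([.5977,.0127,.0696]);o=readout.get_obs();
M=R.from_euler('xyz',o['tool_rot'],degrees=True).as_matrix();print(np.degrees(np.arctan2(M[1,1],M[0,1]))-np.degrees(S[2]))
save('scene','s12.png')
im=cv2.imread('pics/s12.png')[150:270,230:400];cv2.imwrite('pics/s12c.png',cv2.resize(im,None,fx=4.5,fy=4.5,interpolation=2))"
```

```text
time_s: 10.05
tool_pos: [0.467, 0.1003, 0.0807]
tool_rot: [89.9, 87.8, 9.4]
force: [0.3, 0.1, -1.1]
grip_width: 0.0003
5.538925604044856
```

View pics/s12c.png

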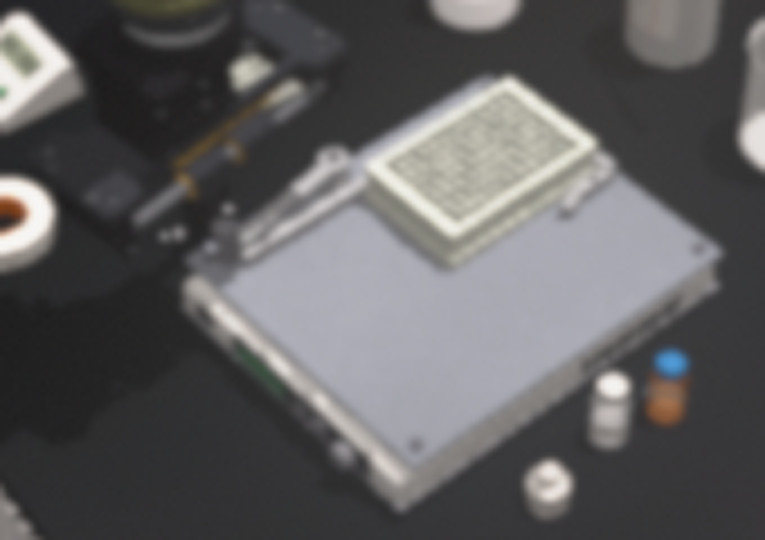

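```bash
python3 -m pendant '{"xyz":[[0.0005,-0.01,-0.002],[0.002,-0.009,0],[0.003,-0.009,0],[0.003,-0.009,0],[0.004,-0.008,0],[0.005,-0.008,0]],"turn":[0.13,0.11,0.09,0.09,0.09,0.09]}' 0;  python3 -c "
from fit import *
S=np.array([.5977,.0127,.0696]);o=readout.get_obs();
M=R.from_euler('xyz',o['tool_rot'],degrees=True).as_matrix();print(np.degrees(np.arctan2(M[1,1],M[0,1]))-np.degrees(S[2]))
save('scene','s13.png')
im=cv2.imread('pics/s13.png')[150:270,230:400];cv2.imwrite('pics/s13c.png',cv2.resize(im,None,fx=4.5,fy=4.5,interpolation=2))"
```

```text
time_s: 10.85
tool_pos: [0.4878, 0.0434, 0.0862]
tool_rot: [85.1, 87.2, 39.3]
force: [0.0, 1.1, -1.4]
grip_width: 0.0007
40.25032030024495
```

View pics/s13c.png

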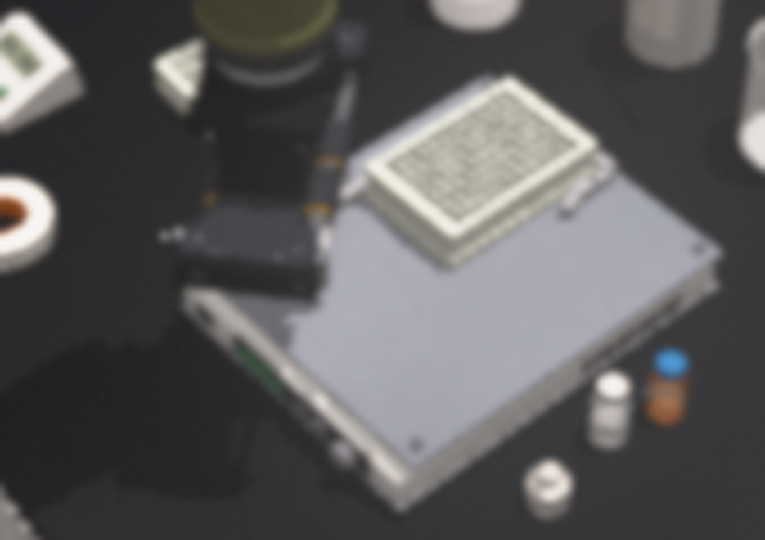

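```bash
python3 -m pendant '{"xyz":[[0.004,-0.005,-0.006],[0.006,-0.006,-0.005],[0.007,-0.006,-0.002],[0.007,-0.006,-0.001],[0.008,-0.005,-0.001]],"turn":[0.1,0.1,0.1,0.09,0.09]}' 0;  python3 -c "
from fit import *
S=np.array([.5977,.0127,.0696]);o=readout.get_obs();
M=R.from_euler('xyz',o['tool_rot'],degrees=True).as_matrix();print(np.degrees(np.arctan2(M[1,1],M[0,1]))-np.degrees(S[2]))
save('side','s14.png')
im=cv2.imread('pics/s14.png')[150:270,240:410];cv2.imwrite('pics/s14c.png',cv2.resize(im,None,fx=4.5,fy=4.5,interpolation=2))"
```

```text
time_s: 11.52
tool_pos: [0.5235, 0.0141, 0.0766]
tool_rot: [78.6, 86.8, 60.3]
force: [0.6, 2.0, 0.7]
grip_width: 0.0004
67.78787527436226
```

View pics/s14c.png

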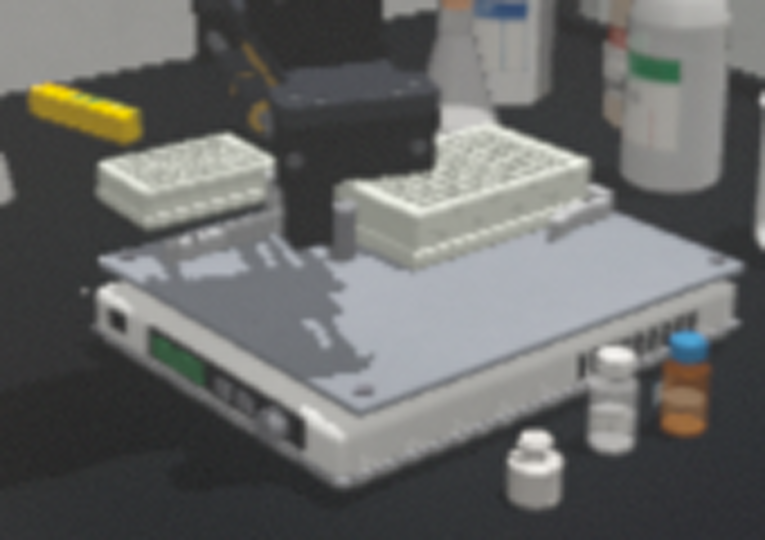

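```bash
python3 -m pendant '{"xyz":[[0.007,-0.003,-0.001],[0.008,-0.003,-0.001],[0.008,-0.001,-0.001],[0.006,0,0],[0.004,0,0]],"turn":[0.1,0.1,0.09,0.09,0.02]}' 0;  python3 -c "
from fit import *
S=np.array([.5977,.0127,.0696]);o=readout.get_obs();
M=R.from_euler('xyz',o['tool_rot'],degrees=True).as_matrix();print(np.degrees(np.arctan2(M[1,1],M[0,1]))-np.degrees(S[2]))
save('side','s15.png')
im=cv2.imread('pics/s15.png')[150:270,240:410];cv2.imwrite('pics/s15c.png',cv2.resize(im,None,fx=4.5,fy=4.5,interpolation=2))"
```

```text
time_s: 12.2
tool_pos: [0.557, 0.0053, 0.0768]
tool_rot: [78.0, 86.8, 82.3]
force: [-7.7, 0.4, 2.5]
grip_width: 0.0007
90.39159286503835
```

View pics/s15c.png

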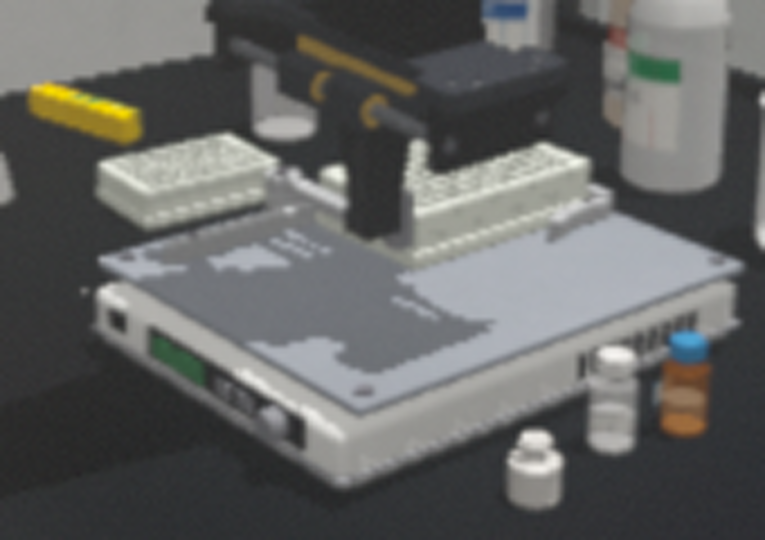

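```bash
python3 -m pendant '{"xyz":[[0.003,0,0],[0.003,0,0]],"turn":[0,0]}' 0; python3 -m pendant '{"xyz":[[-0.03,0,0],[-0.03,0,0.02],[0,0,0.05],[0,-0.02,0.05],[0,-0.03,0.04],[0,-0.05,0.02]],"turn":[0,0,0,-0.17,-0.17,-0.17]}' 0
python3 -m pendant '{"xyz":[[0.03,-0.02,0],[0.03,0,0],[0.03,0,0],[0.02,0,0],[0,0,0],[0,0,0]],"turn":[-0.17,-0.17,-0.17,-0.17,-0.17,-0.05]}' 0
python3 -c "
from fit import *
import json
Tm=T('wrist');json.dump(Tm.tolist(),open('T16.json','w'))
save('wrist','w16.png');save('side','s16.png')
im=cv2.imread('pics/s16.png')[150:270,240:410];cv2.imwrite('pics/s16c.png',cv2.resize(im,None,fx=4.5,fy=4.5,interpolation=2))"
```

```text
time_s: 12.5
tool_pos: [0.557, 0.0053, 0.0767]
tool_rot: [91.5, 86.9, 95.6]
force: [-10.0, 0.1, 7.4]
grip_width: 0.0007
time_s: 13.25
tool_pos: [0.495, -0.0921, 0.263]
tool_rot: [85.6, 86.6, 59.1]
force: [1.0, -0.6, -0.8]
grip_width: 0.0006
time_s: 14.0
tool_pos: [0.6113, -0.1196, 0.2701]
tool_rot: [75.7, 85.9, -5.9]
force: [-0.5, -0.2, -0.4]
grip_width: 0.0
```

View pics/s16c.png

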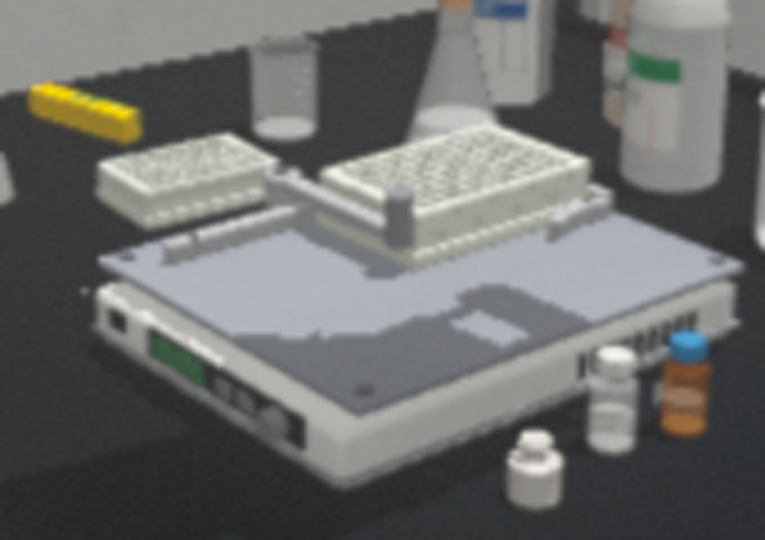

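View pics/w16.png

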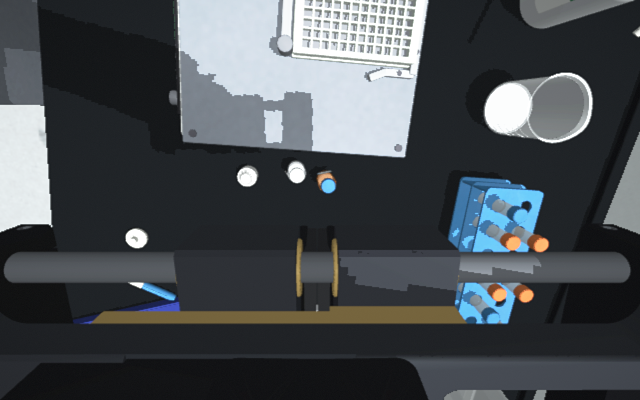

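The side view shows the bar across the plate front, with the knob at (400,215). The wrist view cuts off the bay, so I'll shift to see it whole.

```bash
python3 -m pendant '{"xyz":[[0,0.04,0],[0,0.04,0],[0,0.02,0],[0,0,0],[0,0,0],[0,0,0]],"turn":[0,0,0,0,0,0]}' 0
python3 -c "
from fit import *
import json
Tm=T('wrist');json.dump(Tm.tolist(),open('T17.json','w'))
save('wrist','w17.png')
im=cv2.imread('pics/w17.png')[30:230,150:450];cv2.imwrite('pics/w17c.png',cv2.resize(im,None,fx=2.6,fy=2.6,interpolation=2))"
```

```text
time_s: 14.85
tool_pos: [0.6112, -0.0209, 0.272]
tool_rot: [74.9, 85.6, -6.8]
force: [-0.8, 0.3, -0.5]
grip_width: 0.0
```

View pics/w17c.png

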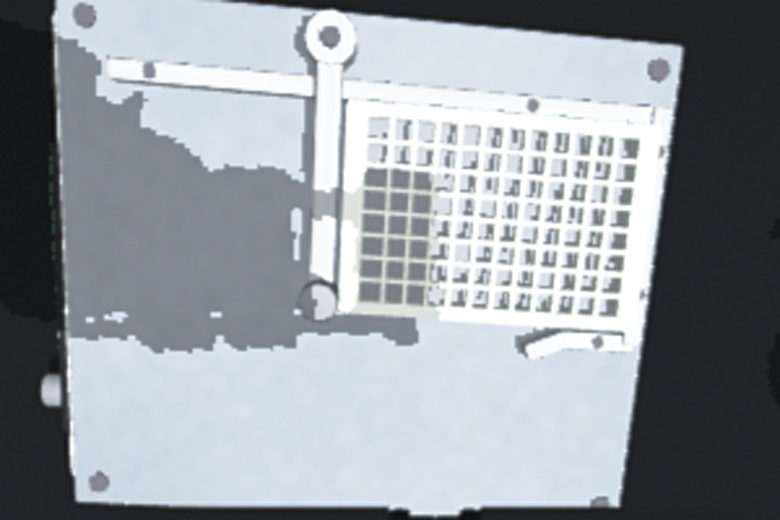

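```bash
python3 - <<'E'
from fit import *
import json
Tm=np.array(json.load(open('T17.json')))
c=lambda L:[(150+a/2.6,30+b/2.6) for a,b in L]
S=fit('wrist',Tm,c([(683,46),(619,508),(76,502),(55,0)]),[(125,110,50),(125,-110,50),(-135,-110,50),(-135,110,50)],[.6,.015,.07],0)
P=fit('wrist',Tm,c([(658,122),(346,98),(341,311),(634,332)]),[(62.3,41.15,31),(-62.3,41.15,31),(-62.3,-41.15,31),(62.3,-41.15,31)],[.64,0.04,.07],.05)
print('plate',loc(S,P),P[2]-S[2])
k=loc(S,pix('wrist',Tm,150+318/2.6,30+300/2.6,.0945));print('knob',k, np.arctan2(-(k[0]+.0235),-(k[1]-.0955)))
print(readout.get_obs()['force'])
E
```

```text
pose [0.5976 0.0125 0.0864] deg 4.950238308795668
[[-0.2, -2.2], [1.2, 5.8], [1.5, 2.5], [-1.7, -3.7]]
pose [0.6412 0.0488 0.0779] deg 4.465788098260887
[[0.5, 0.7], [0.4, 0.4], [-0.6, 0.2], [-0.4, -1.5]]
plate [0.0466 0.0323] -0.008455251235811645
knob [-0.0242 -0.0024] 0.007363402581613349
[ 1.0431 -0.6365 -0.0968]
```

Plate at (46.6, 32.3) mm against a target of (47, 31), and bar at about 0.007 rad. I'll hand in.

```bash
python3 -c "
from cell import sign_off; print(sign_off())"
```

```text
the job is handed in; nothing more can be done
None
```

The plate is home against the back stop and the retaining bar is shut across its front. I handed the job in at about 15 s on the robot's clock, with the arm clear of everything.

- **Plate:** I squared it and slid it to the left guide with the open fingers. Then I turned the tool and pushed it along the guide until the tool stopped moving, at about 10 N. In the last wrist picture it sits at x 46.6, y 32.3 mm in the shaker's frame, against a target of 47, 31. That is against the left guide, within the 1.5 mm play.
- **Bar:** I pushed the knob round with shut fingers until it stopped at the end stop, again at about 10 N. The picture puts it at about 0.007 rad.
- **Plate angle:** it measures about -0.5° from the shaker, but this is the weaker check. The shaker fit in that picture was off by up to 6 pixels and gave a yaw of 5.0°, against 4.0° from the first picture. The plate looked square by eye.
- **Earlier reading that disagreed:** one reading of the cheek's flared tip was about 10 mm from its listed position, probably a misread pixel. I didn't use it.
- **Other objects:** the ones that show in the later pictures looked undisturbed, and the arm didn't go near any of them at bench height. I did not measure them one by one.

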